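Lock the depth stop with its second nut

TASK

The depth stop's lower nut is already set at the right height. Run the upper, cranked nut down its spindle (clockwise seen from above) until it meets the lower nut, then keep turning against the stiffer resistance to tighten it until it goes no further, and let go without backing it off. Do not turn the lower nut or push the tools and other things lying around.

Things in the scene. Friction and masses are not known exactly. Their poses are not given: they have to be found in the camera images.
- stop_column: Depth-stop column, bolted down: a grey square foot plate 130 x 130 x 14 mm with a bolt head at each corner (to 22 mm high) and an upright bare steel threaded spindle 29 mm across, its top 118 mm above the bench. Origin: centre of the plate's underside, on the bench; z is the spindle's axis.
- nut_run (a joint): How far the upper nut has run down the thread, rad, clockwise seen from above: 0 at its highest, 5.0 where its underside meets the lower nut and it can run no further. It goes down 2.55 mm per rad (16 mm a turn). Friction 0.25 N m, about 3 N at the sleeve; it stays where it is left. Turned anticlockwise it runs up again.
- nut_tighten (a joint): How far the upper nut has been tightened beyond meeting the lower nut, rad, clockwise on from there: 0 at the start, firm stop at 0.4, fully tight. It takes twice the torque of running down (0.5 N m, about 6.5 N at the sleeve) and stays when let go. The crank's total turn is nut_run + nut_tighten.
- stop_nut (a joint): The lower nut: a dark hexagonal nut (50 mm across flats, 26 mm high plus a 2 mm round collar, top 64 mm above the bench) on the same spindle. Value: how far it has been turned, rad, 0 at the start. Stiff (0.8 N m); it must stay put.
- crank_grip (a point): Where to take the crank: a point on the axis of the black upright sleeve (22 mm across, 50 mm tall, revolves freely on its pin) at the arm's end, 80 mm from the spindle's axis. The point is 32 mm above the sleeve's foot, 18 mm below its top, 49 mm above the nut's underside; it circles the spindle with the nut and goes down with it.
- lock_nut_foot (a point): Centre of the underside, on the spindle's axis, of the upper nut: a bright hexagonal steel nut 46 mm across flats, 22 mm high, with one flat crank arm 18 mm wide, 10 mm thick (top 16 mm above the underside) that reaches 94 mm from the axis and carries the sleeve; on its other side is only a 37 mm stub. The nut's x axis points along the crank arm.
- stop_nut_top (a point): Centre of the lower nut's top face, on the spindle's axis, 64 mm above the bench.
- spanner: Loose spanner lying flat, 163 x 27 x 6 mm, near the foot plate on the robot's side; a bystander. Origin: centre of its underside, y along it.
- pliers: Loose red-handled pliers lying flat, 160 x 58 x 14 mm, farther left; a bystander. Origin: centre of its underside, y along it.
- solder_reel: Loose reel standing on its flange, 58 mm across, 45 mm tall, right of the foot plate; a bystander. Origin: centre of its underside.
- hex_keys: Loose blue folding key set, 90 x 30 x 26 mm, left of the foot plate; a bystander. Origin: centre of its underside, y along it.
- small_carton: Loose brown carton, 104 x 64 x 41 mm, to the left; a bystander. Origin: centre of its underside.

How it is judged:
At the end, for the whole second after the job is handed in: The upper nut has run down on to the lower nut (nut_run above 4.9, which is within 0.25 mm of meeting it) and been tightened at least 0.25 rad beyond (nut_tighten above 0.25; its stop is at 0.4), is at rest (below 0.05 rad/s), and the lower nut is within 0.12 rad of where it was (value of joint nut_run above 4.9 rad and value of joint nut_tighten above 0.25 rad and value of joint stop_nut between -0.12 and 0.12 rad and not (velocity of joint nut_run above 0.05 rad/s or velocity of joint nut_run below -0.05 rad/s)); the robot touches nothing.
It fails at once if a thing lying around was moved more than 40 mm (distance of any of spanner, pliers, solder_reel, hex_keys, small_carton from where it was at the start of the episode above 0.04 m).
It also fails if it takes over 40 s, if anything falls off the work surface, if the arm or the gripper's body presses on something with over 40 N, if the wrist force passes 120 N, or if a joint passes its speed limit or range.

ROBOT

A 7-joint arm with a two-finger parallel gripper is mounted at the origin on a cart in front of the work surface, level with it; the furniture and walls round the work are solid. World frame = base frame: x ahead of the robot, y to its left, z up, the work surface at z = 0. Lengths are in m, angles in rad, forces in N, time in s.
With the tool pointing down it reaches from about 0.4 to 0.925 m from the base axis. Payload 4.1 kg.
Tool frame: the origin (TCP) lies on the centre line of the jaws, within the pads' length; the fingertips stand 11 mm ahead of it and the grasp point (between the pads) lies 8 mm behind it (tips_ahead is the distance from the TCP to the fingertips, in m); z points along the fingers, y is the line along which they close (so a half turn about z gives the same grasp; the last joint's range is limited). The gripper opens to 85 mm and grips with 20 to 120 N. Pads are 22 mm wide; open, the fingers measure 114 mm over their backs; the gripper's body (76 mm by 85 mm) begins 54 mm behind the grasp point. The pads swing forward as they close: fully open they stand 13 mm farther back than shut.
Start: joints at [-1.361, 0.398, 0.045, 1.537, -0.019, 1.207, -0.051], TCP at [0.198, 0.619, 0.242] pointing down, gripper open.
Joint ranges: [-2.82, 2.82], [-0.49, 2.23], [-1.37, 1.46], [0, 2.46], [-1.36, 4.5], [0.23, 2], [-2.94, 2.94]. Speed limits (rad/s): [2.57, 2.57, 3.14, 3.14, 3.14, 3.14, 3.14].

INTERFACE

Orientations are given as a unit quaternion [x, y, z, w].
In Python, from plant import observe, read_camera, camera_model, sign_off, tips_ahead gives the robot as it stands.
- The arm moves only by the shell command python3 -m pendant 'ROWS' [FORCE]. ROWS is JSON, a list of rows, each an object of numbers: "grip": the finger opening in mm, from 0 to 85.4; "x", "y", "z": the shift along the tool's x, y, z in units of 30 mm (1.0 is 30 mm); "roll": the turn about the tool's z in units of 8 degrees (1.0 is 8 degrees). A call has 1 to 12 rows; each row shifts and turns the commanded pose from where the row before left it, along the tool's axes as they then stand; what a row does not reach is not made up. A row lasts 1/10 s, in which the tool goes at most 50 mm and 8.59 degrees, less where a joint would pass 70% of its speed; a pose out of reach is approached as far as the arm can. A call is refused whole if a number of a shift passes 1 or a number of a turn 1, either way. A call with a gripper value outside its range is refused whole. The fingers move at their own pace and stop on an object; FORCE is the grip in N (left out, the last holds). Time passes only in rows, so rows that do not move let the fingers close. It gives the time, the measured TCP pose, the force, the opening and the grip force at its end, in the units of the state.
- observe(): the state, without advancing time (a new reading comes with each control period).
- read_camera(name): name is "scene" or "top" or "wrist"; returns the picture (480x640x3 uint8, red, green, blue); there is no depth.
- camera_model(name): a dict with "mtx" (3x3 intrinsics, pixels), "T" (4x4, takes a point from camera to world coordinates); the wrist camera has in their place "T_tool_cam" (4x4, takes a point from camera to tool coordinates, whose origin is the TCP and whose axes are the flange's). Camera axes: x right, y down, z forward; pixel columns grow to the right and rows downward; lengths in m; the calibration is good to about 2 mm. The wrist camera is an equidistant fisheye: a pixel r from the principal point sees the ray r / f radians off the axis. A picture is of the moment at which its call begins: read the wrist's pose just before it. camera_model takes no time and is no camera call.
- sign_off(): hands the job in; it is judged then, once.
The state is a dict: "time_s": time; "joints": joint angles; "joint_velocities": joint speeds; "effort": joint torques, N m; "ee_pos": TCP position; "orientation": TCP orientation; "force": force on the tool from outside, world axes, zero at the start; "moment": the same for the moment, N m; "finger_gap": finger opening in m; "grip_force": force on a finger pad.
Only numpy, scipy, OpenCV 4.12 (cv2) and the standard library are available. Lean on these libraries where they do the work, as an engineer would, in place of code of your own. Each camera call takes 0.05 s, during which the arm holds its last target. There are 200 camera calls.

## Working session

There is one attempt and no reset: what is moved stays moved. The work goes in short steps, Python scripts to look and compute and a shell command to move; the robot and the scene stay as the last step left them, time stands still between calls to the robot, and variables do not carry over. Pictures are saved under pics/ and viewed, at most 10 in all, crops included, and the job is handed in when it is done.

```bash
ls; mkdir -p pics; python3 - <<'E'
from plant import *
import cv2
for n in("scene","top"):
    cv2.imwrite(f"pics/{n}0.png",read_camera(n)[:,:,::-1]); m=camera_model(n); print(n,m)
print(camera_model("wrist"),tips_ahead)
print(observe())
E
```

```text
pics
scene {'mtx': array([[514.30165525,   0.        , 321.30038765],
       [  0.        , 514.30165525, 232.89587194],
       [  0.        ,   0.        ,   1.        ]]), 'T': array([[ 0.5215596 , -0.64267781,  0.56119588, -0.02112322],
       [-0.85320196, -0.3892398 ,  0.34718697, -0.22470395],
       [-0.00468959, -0.65989212, -0.75134572,  0.86566151],
       [ 0.        ,  0.        ,  0.        ,  1.        ]])}
top {'mtx': array([[539.19364719,   0.        , 313.57195385],
       [  0.        , 539.19364719, 236.99901943],
       [  0.        ,   0.        ,   1.        ]]), 'T': array([[ 1.68257024e-02, -9.94691116e-01,  1.01520836e-01,
         4.20449907e-01],
       [-9.99858438e-01, -1.67378765e-02,  1.71692300e-03,
         1.35015832e-01],
       [-8.56483499e-06, -1.01535353e-01, -9.94831932e-01,
         1.08333980e+00],
       [ 0.00000000e+00,  0.00000000e+00,  0.00000000e+00,
         1.00000000e+00]])}
{'mtx': array([[371.64829954,   0.        , 316.30534016],
       [  0.        , 371.64829954, 246.99085318],
       [  0.        ,   0.        ,   1.        ]])
[... 384 characters left out ...]
nts': array([-1.36097892,  0.399089  ,  0.04501459,  1.53771753, -0.01875417,
        1.2069023 , -0.05071128]), 'joint_velocities': array([-0.00092887,  0.00100209,  0.00017653, -0.00321266,  0.00260928,
        0.00070911, -0.00138643]), 'effort': array([ 3.34718818e-03, -4.76265264e+01,  1.36979900e+00, -2.54948509e+01,
        1.19419218e-02,  4.92036488e-03,  1.05913635e-06]), 'ee_pos': array([0.1973394 , 0.61876004, 0.24140186]), 'orientation': array([ 1.53745371e-01,  9.88110137e-01, -8.41450845e-04, -1.01566240e-04]), 'force': array([-0.24897462, -0.33745604, -0.70477311]), 'moment': array([-0.02546462, -0.0021142 , -0.0134781 ]), 'grip_force': 0.0, 'finger_gap': 0.08524334558777727}
```

View pics/scene0.png

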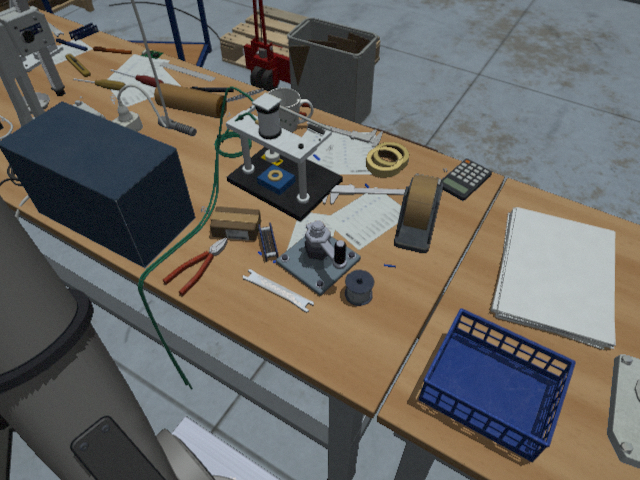

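View pics/top0.png

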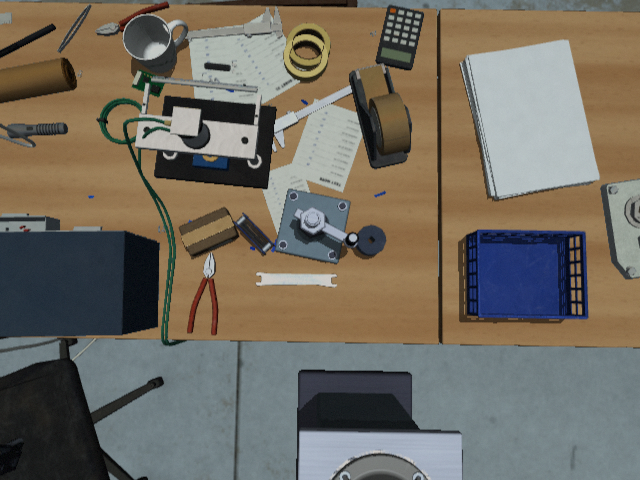

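The top view shows the stop column at about (314,222) and the crank sleeve at about (351,239), next to the reel at (370,240). The spanner is at (297,280). I'll enlarge both views to read these more closely.

```bash
python3 - <<'E'
import cv2,numpy as np
a=cv2.imread("pics/top0.png")[180:300,230:400]; b=cv2.imread("pics/scene0.png")[205:320,240:390]
a=cv2.resize(a,(680,480),interpolation=cv2.INTER_CUBIC);cv2.imwrite("pics/c_top.png",a)
cv2.imwrite("pics/c_sc.png",cv2.resize(b,(750,575),interpolation=cv2.INTER_CUBIC))
E
```

```text
(no output)
```

View pics/c_top.png

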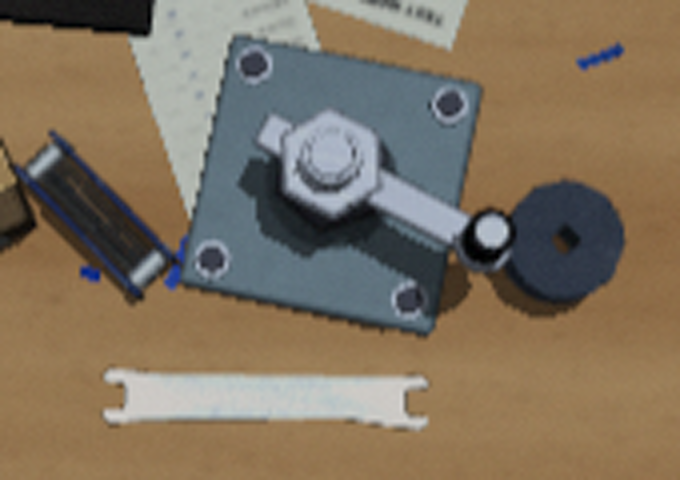

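View pics/c_sc.png

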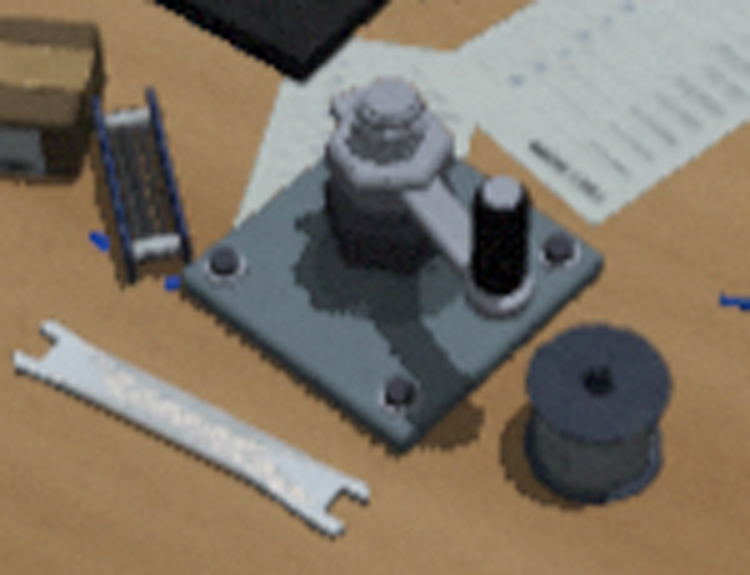

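The crops give the plate corners as (233,37), (482,85), (432,333) and (182,285), the spindle top at (330,155) and the sleeve top at (493,230) in c_top. In c_sc the spindle top is at (390,95), the sleeve top at (504,190) and the sleeve foot at about (500,298).

```bash
cat > h.py <<'E'
import numpy as np
from plant import *
def ray(n,p):
    m=camera_model(n);T=m["T"];d=T[:3,:3]@np.linalg.solve(m["mtx"],[p[0],p[1],1]);return T[:3,3],d
def atz(n,p,z):
    o,d=ray(n,p);return o+d*(z-o[2])/d[2]
def tri(p,q):
    A=0;b=0
    for n,x in(("top",p),("scene",q)):
        o,d=ray(n,x);d/=np.linalg.norm(d);P=np.eye(3)-np.outer(d,d);A=A+P;b=b+P@o
    return np.linalg.solve(A,b)
E
python3 - <<'E'
from h import *
t=lambda x,y:(230+x/4-.4,180+y/4-.4); s=lambda x,y:(240+x/5-.4,205+y/5-.4)
np.set_printoptions(precision=4,suppress=True)
print("plate",[atz("top",t(*c),.014) for c in((233,37),(482,85),(432,333),(182,285))], atz("top",t(332,185),.014))
print("spindle top",atz("top",t(330,155),.118),atz("scene",s(390,95),.118),tri(t(330,155),s(390,95)))
print("sleeve",atz("top",t(493,230),.144),atz("scene",s(504,190),.144),tri(t(493,230),s(504,190)))
print("bridge corner",tri((257,159),(303,155)),tri((259,90),(330,135)))
print("box",tri((155,232),(178,147)),tri((158,335),(115,208)))
from scipy.spatial.transform import Rotation as R
o=observe();print(R.from_quat(o["orientation"]).as_matrix())
E
```

```text
plate [array([0.6261, 0.1902, 0.014 ]), array([0.6037, 0.0648, 0.014 ]), array([0.4788, 0.0883, 0.014 ]), array([0.5006, 0.2129, 0.014 ])] [0.5519 0.1392 0.014 ]
spindle top [0.5528 0.1399 0.118 ] [0.5543 0.1397 0.118 ] [0.5529 0.1395 0.1193]
sleeve [0.5173 0.0679 0.144 ] [0.5158 0.0664 0.144 ] [0.5176 0.0675 0.1414]
bridge corner [0.6451 0.2328 0.186 ] [0.7784 0.2417 0.145 ]
box [0.4994 0.3975 0.2404] [0.3342 0.393  0.2224]
[[-0.9527  0.3038 -0.0005]
 [ 0.3038  0.9527 -0.0016]
 [-0.0001 -0.0017 -1.    ]]
```

```bash
python3 - <<'E'
import cv2,numpy as np
a=cv2.imread("pics/top0.png")[65:195,90:290]; b=cv2.imread("pics/scene0.png")[85:220,215:355]
a=cv2.resize(a,None,fx=3,fy=3,interpolation=cv2.INTER_CUBIC)
b=cv2.resize(b,None,fx=4,fy=4,interpolation=cv2.INTER_CUBIC)[:,:]
cv2.imwrite("pics/c_b1.png",a);cv2.imwrite("pics/c_b2.png",b)
E
```

```text
(no output)
```

View pics/c_b1.png

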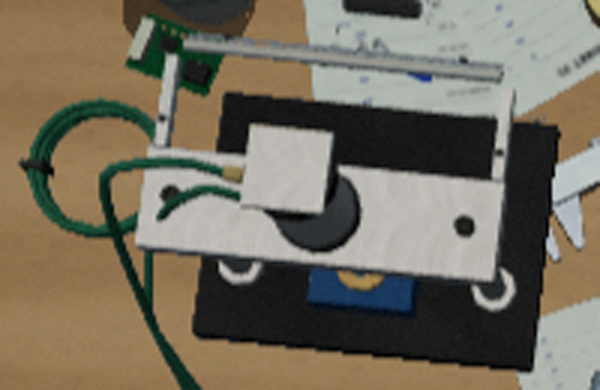

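View pics/c_b2.png

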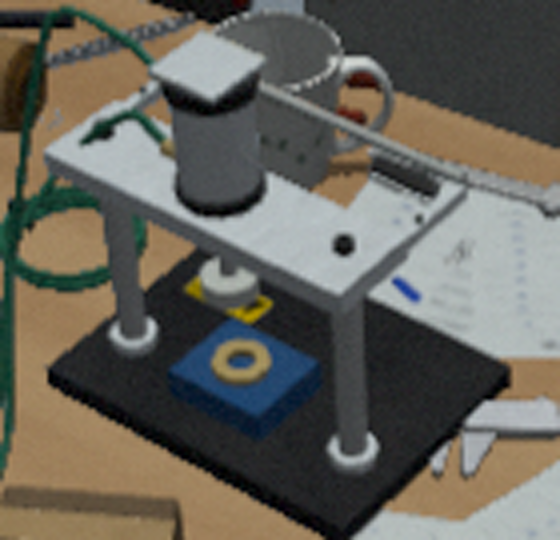

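The bridge fixture's near corner is at about (0.65, 0.235), with its top at z≈0.18. That is roughly 55 mm from the sleeve's circle, so I'll keep a fixed tool yaw with the gripper body square-on to that corner and grip high on the sleeve. First move: up, then across.

```bash
python3 -m pendant '[{"z":-1,"grip":60},{"z":-1},{"z":-1},{"x":-0.5,"y":-0.5},{"x":-1,"y":-0.9},{"x":-1,"y":-0.9},{"x":-1,"y":-0.9},{"x":-1,"y":-0.9},{"x":-1,"y":-0.9},{"x":-1,"y":-0.9},{"x":-1,"y":-0.9},{"x":-1,"y":-0.9}]' 60; python3 -m pendant '[{"x":-1,"y":-0.9},{"x":-1,"y":-0.9},{"x":-1,"y":-0.9},{"x":-1,"y":-0.9},{"x":-1,"y":-0.9},{"x":-0.5,"y":-0.5},{"roll":0.9},{"roll":0.9},{"roll":0.9},{"roll":0.7},{}]'
cat > st.py <<'E'
from h import *
from scipy.spatial.transform import Rotation as R
import sys
np.set_printoptions(precision=4,suppress=True)
o=observe();M=R.from_quat(o["orientation"]).as_matrix();p=o["ee_pos"]
C=np.array([.553,.1395]);r=p[:2]-C
print("t",o["time_s"],"p",p,"xaxis",M[:,0],"gap",o["finger_gap"],"F",o["force"],"rad",np.hypot(*r),"ang",np.degrees(np.arctan2(r[1],r[0])))
if len(sys.argv)>3:
    print("rows total xyz units",M.T@(np.array(list(map(float,sys.argv[1:4])))-p)/.03)
E
python3 st.py .5168 .067 .230
```

```text
t 0.1 p [0.1973 0.6188 0.2414] xaxis [-0.9527  0.3038 -0.0001] gap 0.08524334558777727 F [-0.249  -0.3375 -0.7048] rad 0.5968120707540483 ang 126.57924322463529
rows total xyz units [-15.7334 -14.2864   0.4052]invalid input
invalid input
```

```bash
python3 -m pendant '[{"grip":60,"x":0,"y":0,"z":-1,"roll":0},{"grip":60,"x":0,"y":0,"z":-1,"roll":0},{"grip":60,"x":0,"y":0,"z":-1,"roll":0}]' 60
```

```text
time_s: 0.4
ee_pos: [0.1974, 0.6188, 0.3326]
orientation: [0.154, 0.988, -0.001, -0.0]
force: [0.2, -0.0, -1.0]
finger_gap: 0.0598
grip_force: 0.0
```

```bash
python3 -m pendant '[{"x":-0.5,"y":-0.5,"z":0,"roll":0}]'; python3 -m pendant '[{"x":0,"y":0,"z":0,"roll":0,"grip":60}]'
```

```text
time_s: 0.5
ee_pos: [0.1982, 0.6212, 0.3371]
orientation: [0.154, 0.988, 0.004, 0.0]
force: [0.7, -0.3, -0.6]
finger_gap: 0.0599
grip_force: 0.0invalid input
```

```bash
python3 -m pendant '[{"grip":60,"x":-0.5,"y":-0.5,"z":0,"roll":0}]'; python3 -m pendant '[{"x":-1,"y":-0.9,"z":0,"roll":0},{"x":-1,"y":-0.9}]';python3 -m pendant '[{"grip":60,"x":-1,"y":-0.9},{"grip":60,"x":-1,"y":-0.9}]'; python3 st.py .5168 .067 .230
```

```text
time_s: 0.6
ee_pos: [0.2047, 0.6024, 0.3322]
orientation: [0.152, 0.988, 0.001, -0.001]
force: [0.6, -0.5, -0.3]
finger_gap: 0.0602
grip_force: 0.0
t 0.6 p [0.2047 0.6024 0.3322] xaxis [-0.9541  0.2996  0.002 ] gap 0.06023212026973264 F [ 0.5997 -0.4631 -0.3063] rad 0.5792821017081515 ang 126.95570592357129
rows total xyz units [-15.2779 -13.9161   3.3533]invalid input
invalid input
```

```bash
python3 -m pendant '[{"grip":60,"x":-1,"y":-0.9,"z":0,"roll":0},{"grip":60,"x":-1,"y":-0.9,"z":0,"roll":0},{"grip":60,"x":-1,"y":-0.9,"z":0,"roll":0},{"grip":60,"x":-1,"y":-0.9,"z":0,"roll":0},{"grip":60,"x":-1,"y":-0.9,"z":0,"roll":0},{"grip":60,"x":-1,"y":-0.9,"z":0,"roll":0},{"grip":60,"x":-1,"y":-0.9,"z":0,"roll":0},{"grip":60,"x":-1,"y":-0.9,"z":0,"roll":0},{"grip":60,"x":-1,"y":-0.9,"z":0,"roll":0},{"grip":60,"x":-1,"y":-0.9,"z":0,"roll":0},{"grip":60,"x":-1,"y":-0.9,"z":0,"roll":0},{"grip":60,"x":-1,"y":-0.9,"z":0,"roll":0}]';  python3 st.py .5168 .067 .230
```

```text
time_s: 1.8
ee_pos: [0.4519, 0.1806, 0.3315]
orientation: [0.154, 0.988, -0.0, -0.0]
force: [-0.6, 0.3, -0.9]
finger_gap: 0.0598
grip_force: 0.0
t 1.8 p [0.4519 0.1806 0.3315] xaxis [-0.9528  0.3037  0.0008] gap 0.05981353499341878 F [-0.6254  0.298  -0.8686] rad 0.1091446579213419 ang 157.88897986688383
rows total xyz units [-3.2143 -2.9479  3.3825]
```

```bash
python3 -m pendant '[{"grip":60,"x":-0.95,"y":-0.9,"z":0,"roll":0},{"grip":60,"x":-0.95,"y":-0.85,"z":0,"roll":0},{"grip":60,"x":-0.8,"y":-0.75,"z":0,"roll":0},{"grip":60,"x":0,"y":0,"z":0.8,"roll":0.9},{"grip":60,"x":0,"y":0,"z":0.8,"roll":0.9},{"grip":60,"x":0,"y":0,"z":0.8,"roll":0.9},{"grip":60,"x":0,"y":0,"z":0.6,"roll":0.7},{"grip":60,"x":0,"y":0,"z":0,"roll":0},{"grip":60,"x":0,"y":0,"z":0,"roll":0}]';  python3 st.py .5168 .067 .126; python3 - <<'E'
from h import *
import cv2
cv2.imwrite("pics/w1.png",read_camera("wrist")[:,:,::-1])
E
```

```text
time_s: 2.7
ee_pos: [0.5059, 0.0863, 0.2421]
orientation: [0.381, 0.925, -0.0, -0.0]
force: [-0.7, -0.3, 0.8]
finger_gap: 0.06
grip_force: 0.0
t 2.7 p [0.5059 0.0863 0.2421] xaxis [-0.71    0.7042  0.0002] gap 0.05998681213937652 F [-0.7449 -0.2565  0.7807] rad 0.07106580612226493 ang -131.48654198512835
rows total xyz units [-0.7106 -0.1971  3.8697]
```

View pics/w1.png

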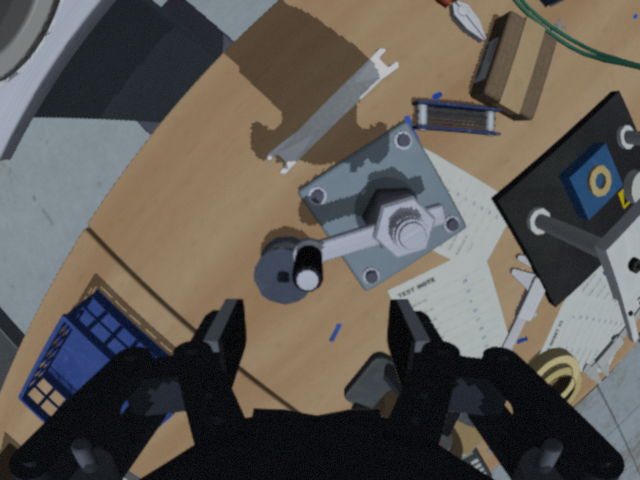

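The wrist picture shows the sleeve's top at (308,281) and the spindle top at (411,232). Nothing has been disturbed. I'll use these to cross-check the positions.

```bash
cat > w.py <<'E'
from h import *
from scipy.spatial.transform import Rotation as R
def watz(px,z,o):
    m=camera_model("wrist");K=m["mtx"];u=np.array([(px[0]-K[0,2])/K[0,0],(px[1]-K[1,2])/K[1,1]])
    th=np.hypot(*u);d=np.r_[u/th*np.sin(th),np.cos(th)]
    M=R.from_quat(o["orientation"]).as_matrix();T=m["T_tool_cam"]
    c=o["ee_pos"]+M@T[:3,3];d=M@T[:3,:3]@d
    return c+d*(z-c[2])/d[2]
E
python3 - <<'E'
from w import *
o=observe()
print(watz((308,281),.144,o),watz((411,232),.118,o))
E
```

```text
[0.5170178  0.06796484 0.144     ] [0.54997245 0.13995184 0.118     ]
```

```bash
python3 -m pendant '[{"grip":60,"x":-0.7,"y":-0.2,"z":0,"roll":0},{"grip":60,"x":0,"y":0,"z":0.8,"roll":0},{"grip":60,"x":0,"y":0,"z":0.8,"roll":0},{"grip":60,"x":0,"y":0,"z":0.8,"roll":0},{"grip":60,"x":0,"y":0,"z":0.8,"roll":0},{"grip":60,"x":0,"y":0,"z":0.7,"roll":0},{"grip":60,"x":0,"y":0,"z":0,"roll":0},{"grip":60,"x":0,"y":0,"z":0,"roll":0}]' 40;  python3 st.py .517 .0676 .124
```

```text
time_s: 3.55
ee_pos: [0.5177, 0.0674, 0.1264]
orientation: [0.381, 0.924, 0.0, 0.001]
force: [0.7, -0.9, 0.5]
finger_gap: 0.0603
grip_force: 0.0
t 3.55 p [0.5177 0.0674 0.1264] xaxis [-0.709   0.7052 -0.0008] gap 0.06028578436994151 F [ 0.7068 -0.8826  0.5247] rad 0.08029330615169798 ang -116.07239963029757
rows total xyz units [ 0.0221 -0.0116  0.0793]
```

Positioned around the sleeve. Now I'll close the fingers.

```bash
python3 -m pendant '[{"grip":0,"x":0,"y":0,"z":0.05,"roll":0},{"grip":0,"x":0,"y":0,"z":0,"roll":0},{"grip":0,"x":0,"y":0,"z":0,"roll":0},{"grip":0,"x":0,"y":0,"z":0,"roll":0},{"grip":0,"x":0,"y":0,"z":0,"roll":0},{"grip":0,"x":0,"y":0,"z":0,"roll":0}]' 40;  python3 st.py
cat > plan.py <<'E'
# rows along the circle: from current commanded angle a0 (deg), step st, n rows
from h import *
import sys
from scipy.spatial.transform import Rotation as R
a0,st,n=map(float,sys.argv[1:4]);rad=.08
M=R.from_quat(observe()["orientation"]).as_matrix()
for i in range(int(n)):
    a,b=np.radians([a0-st*i,a0-st*(i+1)])
    d=np.r_[rad*(np.cos(b)-np.cos(a)),rad*(np.sin(b)-np.sin(a)),-.00255*(a-b)]
    print(i+1,np.degrees(b).round(1),(M.T@d/.03).round(2))
E
python3 plan.py -116.3 9 12
```

```text
time_s: 4.15
ee_pos: [0.5167, 0.0667, 0.1245]
orientation: [0.382, 0.924, 0.0, -0.0]
force: [-3.4, -2.0, 6.0]
finger_gap: 0.0205
grip_force: 39.5
t 4.15 p [0.5167 0.0667 0.1245] xaxis [-0.7081  0.7061  0.0002] gap 0.020507161453017245 F [-3.394  -2.0218  5.951 ] rad 0.08132865274684252 ang -116.51126225202042
1 -125.3 [ 0.41 -0.1   0.01]
2 -134.3 [ 0.42 -0.04  0.01]
3 -143.3 [0.42 0.03 0.01]
4 -152.3 [0.41 0.09 0.01]
5 -161.3 [0.39 0.16 0.01]
6 -170.3 [0.36 0.21 0.01]
7 -179.3 [0.32 0.27 0.01]
8 -188.3 [0.28 0.32 0.01]
9 -197.3 [0.22 0.35 0.01]
10 -206.3 [0.16 0.38 0.01]
11 -215.3 [0.1  0.41 0.01]
12 -224.3 [0.04 0.42 0.01]
```

```bash
python3 -m pendant '[{"grip":0,"x":0.41,"y":-0.1,"z":0.01,"roll":0},{"grip":0,"x":0.42,"y":-0.04,"z":0.01,"roll":0},{"grip":0,"x":0.42,"y":0.03,"z":0.01,"roll":0},{"grip":0,"x":0.41,"y":0.09,"z":0.01,"roll":0},{"grip":0,"x":0.39,"y":0.16,"z":0.01,"roll":0},{"grip":0,"x":0,"y":0,"z":0,"roll":0}]' 40;  python3 st.py
```

```text
time_s: 4.75
ee_pos: [0.4751, 0.1164, 0.1224]
orientation: [0.38, 0.925, 0.001, -0.001]
force: [-1.8, 0.2, 5.9]
finger_gap: 0.0207
grip_force: 39.6
t 4.75 p [0.4751 0.1164 0.1224] xaxis [-0.7111  0.7031  0.002 ] gap 0.02069113191450072 F [-1.8354  0.1557  5.9363] rad 0.08121779334491071 ang -163.4853769042827
```

```bash
python3 -m pendant '[{"grip":0,"x":0.36,"y":0.21,"z":0.01,"roll":0},{"grip":0,"x":0.32,"y":0.27,"z":0.01,"roll":0},{"grip":0,"x":0.28,"y":0.32,"z":0.01,"roll":0},{"grip":0,"x":0.22,"y":0.35,"z":0.01,"roll":0},{"grip":0,"x":0.16,"y":0.38,"z":0.01,"roll":0},{"grip":0,"x":0.1,"y":0.41,"z":0.01,"roll":0},{"grip":0,"x":0,"y":0,"z":0,"roll":0}]' 40;  python3 st.py; python3 plan.py -215.3 9 12
```

```text
time_s: 5.45
ee_pos: [0.488, 0.1873, 0.1203]
orientation: [0.381, 0.925, 0.001, 0.001]
force: [2.3, -2.5, 1.4]
finger_gap: 0.0201
grip_force: 39.3
t 5.45 p [0.488  0.1873 0.1203] xaxis [-0.7096  0.7046 -0.0007] gap 0.020112238848209764 F [ 2.3377 -2.495   1.4331] rad 0.0806862861161837 ang 143.6887680148232
1 -224.3 [0.04 0.42 0.01]
2 -233.3 [-0.03  0.42  0.01]
3 -242.3 [-0.09  0.41  0.01]
4 -251.3 [-0.16  0.39  0.01]
5 -260.3 [-0.22  0.36  0.01]
6 -269.3 [-0.27  0.32  0.01]
7 -278.3 [-0.32  0.27  0.01]
8 -287.3 [-0.35  0.22  0.01]
9 -296.3 [-0.39  0.16  0.01]
10 -305.3 [-0.41  0.1   0.01]
11 -314.3 [-0.42  0.04  0.01]
12 -323.3 [-0.42 -0.03  0.01]
```

```bash
python3 -m pendant '[{"grip":0,"x":0.04,"y":0.42,"z":0.015,"roll":0},{"grip":0,"x":-0.03,"y":0.42,"z":0.015,"roll":0},{"grip":0,"x":-0.09,"y":0.41,"z":0.015,"roll":0},{"grip":0,"x":-0.16,"y":0.39,"z":0.015,"roll":0},{"grip":0,"x":-0.22,"y":0.36,"z":0.015,"roll":0},{"grip":0,"x":-0.27,"y":0.32,"z":0.015,"roll":0},{"grip":0,"x":0,"y":0,"z":0,"roll":0}]' 40;  python3 st.py
```

```text
time_s: 6.15
ee_pos: [0.5534, 0.2193, 0.1178]
orientation: [0.382, 0.924, 0.001, 0.001]
force: [-0.6, -3.6, 1.6]
finger_gap: 0.0204
grip_force: 39.5
t 6.15 p [0.5534 0.2193 0.1178] xaxis [-0.7077  0.7065 -0.0011] gap 0.02038710157133627 F [-0.5916 -3.5758  1.5828] rad 0.07981713595826977 ang 89.6819374710374
```

```bash
python3 -m pendant '[{"grip":0,"x":-0.32,"y":0.27,"z":0.015,"roll":0},{"grip":0,"x":-0.35,"y":0.22,"z":0.015,"roll":0},{"grip":0,"x":-0.39,"y":0.16,"z":0.015,"roll":0},{"grip":0,"x":0,"y":0,"z":0,"roll":0}]' 40;  python3 st.py; python3 plan.py -296.3 9 12
```

```text
time_s: 6.55
ee_pos: [0.5894, 0.2101, 0.1166]
orientation: [0.383, 0.924, 0.001, 0.001]
force: [-2.2, -0.7, 2.5]
finger_gap: 0.0206
grip_force: 39.7
t 6.55 p [0.5894 0.2101 0.1166] xaxis [-0.7071  0.7071 -0.0006] gap 0.020560373907217933 F [-2.1846 -0.6517  2.5232] rad 0.07941574398214128 ang 62.688572554599844
1 -305.3 [-0.41  0.1   0.01]
2 -314.3 [-0.42  0.04  0.01]
3 -323.3 [-0.42 -0.03  0.01]
4 -332.3 [-0.41 -0.09  0.01]
5 -341.3 [-0.39 -0.16  0.01]
6 -350.3 [-0.36 -0.21  0.01]
7 -359.3 [-0.32 -0.27  0.01]
8 -368.3 [-0.28 -0.31  0.01]
9 -377.3 [-0.22 -0.35  0.01]
10 -386.3 [-0.16 -0.38  0.01]
11 -395.3 [-0.1  -0.41  0.01]
12 -404.3 [-0.04 -0.42  0.01]
```

```bash
python3 -m pendant '[{"grip":0,"x":-0.41,"y":0.1,"z":0.015,"roll":0},{"grip":0,"x":-0.42,"y":0.04,"z":0.015,"roll":0},{"grip":0,"x":0,"y":0,"z":0,"roll":0}]' 40;  python3 st.py
```

```text
time_s: 6.85
ee_pos: [0.6083, 0.1969, 0.116]
orientation: [0.382, 0.924, 0.001, -0.001]
force: [-5.1, 0.6, 6.7]
finger_gap: 0.0204
grip_force: 40.1
t 6.85 p [0.6083 0.1969 0.116 ] xaxis [-0.708   0.7062  0.0026] gap 0.020410533784996646 F [-5.052   0.5524  6.6848] rad 0.07966956384189768 ang 46.079463165749836
```

Past the bridge corner with only small forces. Continuing.

```bash
python3 -m pendant '[{"grip":0,"x":-0.42,"y":-0.03,"z":0.015,"roll":0},{"grip":0,"x":-0.41,"y":-0.09,"z":0.015,"roll":0},{"grip":0,"x":-0.39,"y":-0.16,"z":0.015,"roll":0},{"grip":0,"x":-0.36,"y":-0.21,"z":0.015,"roll":0},{"grip":0,"x":-0.32,"y":-0.27,"z":0.015,"roll":0},{"grip":0,"x":-0.28,"y":-0.31,"z":0.015,"roll":0},{"grip":0,"x":0,"y":0,"z":0,"roll":0}]' 40;  python3 st.py
python3 - <<'E'
import numpy as np
P=np.array([[.5167,.0667],[.4751,.1164],[.488,.1873],[.5534,.2193],[.5894,.2101],[.6083,.1969]])
s=np.linalg.lstsq(np.c_[2*P,np.ones(6)],(P**2).sum(1),rcond=None)[0];print(s[:2],np.sqrt(s[2]+s[:2]@s[:2]))
E
```

```text
time_s: 7.55
ee_pos: [0.6341, 0.1386, 0.1147]
orientation: [0.377, 0.926, 0.007, 0.001]
force: [-0.0, -1.8, 0.2]
finger_gap: 0.0044
grip_force: 0.0
t 7.55 p [0.6341 0.1386 0.1147] xaxis [-0.7163  0.6978  0.0027] gap 0.004419963520790184 F [-0.0301 -1.8214  0.1976] rad 0.08113618153809944 ang -0.6420641103529814
[0.55235051 0.13884578] 0.08047844190015767
```

The sleeve slipped out from between the pads. I'll look at where it is.

```bash
python3 - <<'E'
from h import *
import cv2
a=read_camera("wrist")[:,:,::-1]; b=read_camera("scene")[205:320,240:390,::-1]
cv2.imwrite("pics/w2.png",np.hstack([cv2.resize(a,(440,330)),cv2.resize(b,(360,276))[:276] if 0 else np.vstack([cv2.resize(b,(360,276)),np.zeros((54,360,3),np.uint8)])]))
E
python3 st.py
```

```text
t 7.65 p [0.6331 0.1285 0.1133] xaxis [-0.7098  0.7044 -0.0017] gap -0.0002874373529524149 F [ 0.3184 -1.2885  0.0475] rad 0.08081977374779589 ang -7.817460176099615
```

View pics/w2.png

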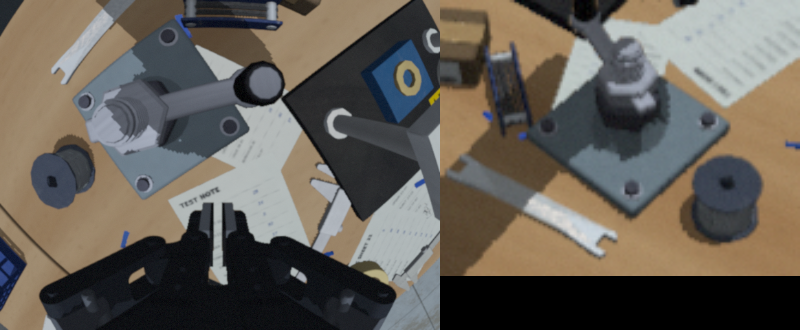

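The wrist picture shows the sleeve's top at about (375,117) in full-size pixels, so it stayed at about 45° when the pull came square to the pads' closing direction. Everything else is undisturbed. I'll lift off, turn the tool so that the jaws close along the circle's tangent, and re-grip.

```bash
python3 -m pendant '[{"grip":30,"x":0,"y":0,"z":-0.5,"roll":0},{"grip":50,"x":0,"y":0,"z":-1,"roll":-1},{"grip":50,"x":0,"y":0,"z":-1,"roll":-1},{"grip":50,"x":0,"y":0,"z":-0.5,"roll":-1},{"grip":50,"x":0,"y":0,"z":0,"roll":-1},{"grip":50,"x":0,"y":0,"z":0,"roll":-1},{"grip":50,"x":0,"y":0,"z":0,"roll":-1},{"grip":50,"x":0,"y":0,"z":0,"roll":-1},{"grip":50,"x":0,"y":0,"z":0,"roll":-1},{"grip":50,"x":0,"y":0,"z":0,"roll":-1},{"grip":50,"x":0,"y":0,"z":0,"roll":0},{"grip":50,"x":0,"y":0,"z":0,"roll":0}]' 60; python3 st.py; python3 - <<'E'
from w import *
import cv2
o=observe();print(o["joints"])
w=read_camera("wrist")[:,:,::-1];t=read_camera("top")[:,:,::-1]
cv2.imwrite("pics/w3.png",np.hstack([cv2.resize(w,(480,360)),cv2.resize(t[170:290,250:356],(318,360))]))
cv2.imwrite("pics/w3full.png",w)
o["ee_pos"]=np.array([.6336,.1335,.1140])
for px in((375,117),): print(watz(px,.1365,o))
E
```

```text
time_s: 8.85
ee_pos: [0.6323, 0.1257, 0.2032]
orientation: [-0.232, 0.973, -0.0, 0.0]
force: [-0.7, -0.7, 0.2]
finger_gap: 0.0501
grip_force: 0.0
t 8.85 p [0.6323 0.1257 0.2032] xaxis [-0.8924 -0.4512 -0.0006] gap 0.050076594928342544 F [-0.7357 -0.7188  0.163 ] rad 0.08049808005663295 ang -9.848818433178558
[-0.42400011  0.42576283  0.21847946  1.60082372 -0.09889128  1.12514394
  1.8570705 ]
[0.55581615 0.11232202 0.1365    ]
```

View pics/w3.png

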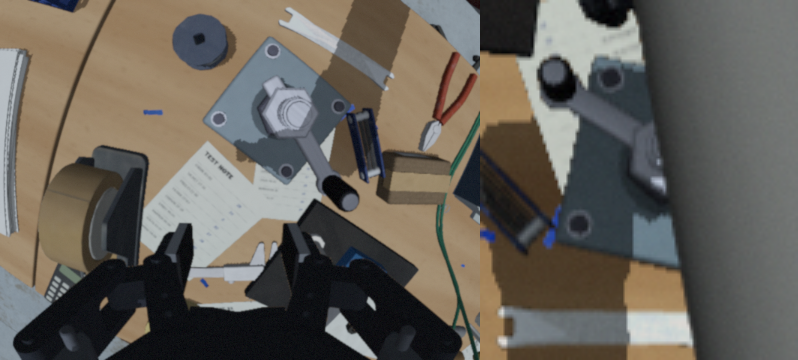

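The sleeve top is at about (457,256) in the full-size wrist picture and at about (275,195) in the top view. The crank seems to have swung back when it slipped. Computing its position.

```bash
python3 - <<'E'
from w import *
o=observe();C=np.array([.5525,.139])
for z in(.133,.137,.141):
    for p in(watz((457,256),z,o),atz("top",(275,195),z)):
        r=p[:2]-C;print(z,p,np.hypot(*r),np.degrees(np.arctan2(*r[::-1])))
print(watz((391,143),.118,o))
E
python3 - <<'E'
import cv2
a=cv2.imread("pics/w3full.png")[170:310,370:540]
cv2.imwrite("pics/w3c.png",cv2.resize(a,None,fx=4,fy=4,interpolation=cv2.INTER_CUBIC))
E
```

```text
0.133 [0.58821617 0.19755265 0.133     ] 0.06858613226564751 58.61748058797518
0.133 [0.5916554  0.20679948 0.133     ] 0.07829377636183923 59.992803110540166
0.137 [0.58782575 0.19548042 0.137     ] 0.06661791364373464 57.97602996569454
0.137 [0.5909348  0.20649734 0.137     ] 0.0776731929636204 60.34165327852238
0.141 [0.58743532 0.19340819 0.141     ] 0.06465855245267133 57.29561367735675
0.141 [0.59021419 0.2061952  0.141     ] 0.07705553529421612 60.69610935229634
[0.54932985 0.13215244 0.118     ]
```

View pics/w3c.png

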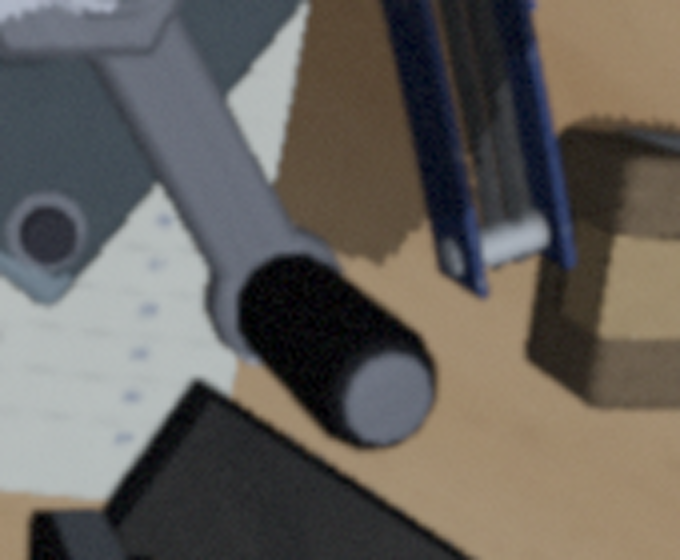

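In the crop the sleeve top is centred at (389,398), which is (467,269.5) at full size. The sleeve stands upright at about 59°. That uses up my picture views, so from here I go by numbers only.

```bash
python3 - <<'E'
from w import *
o=observe();C=np.array([.5525,.139])
for z in(.1355,):
    for p in(watz((467,269.5),z,o),atz("top",(275,195),z)):
        r=p[:2]-C;print(z,p,np.hypot(*r),np.degrees(np.arctan2(*r[::-1])))
E
python3 st.py .5925 .2085 .203
```

```text
0.1355 [0.59212909 0.20703859 0.1355    ] 0.07873826873189697 59.78133234112446
0.1355 [0.59120503 0.20661064 0.1355    ] 0.07790557262725831 60.2101832918564
t 8.95 p [0.6321 0.1264 0.203 ] xaxis [-0.8915 -0.4529 -0.0003] gap 0.04991961516012789 F [-0.3286  0.7203  0.8483] rad 0.08019763408572315 ang -9.416362079788293
rows total xyz units [-0.0625  3.0386  0.0003]
```

```bash
python3 -m pendant '[{"grip":50,"x":0,"y":0,"z":0,"roll":-1},{"grip":50,"x":0,"y":0,"z":0,"roll":-1},{"grip":50,"x":0,"y":0,"z":0,"roll":-1},{"grip":50,"x":-0.4,"y":0.9,"z":0,"roll":0},{"grip":50,"x":-0.4,"y":0.9,"z":0,"roll":0},{"grip":50,"x":-0.4,"y":0.9,"z":0,"roll":0},{"grip":50,"x":0,"y":0,"z":0,"roll":0},{"grip":50,"x":0,"y":0,"z":0,"roll":0}]' 60; python3 st.py .5925 .2083 .1145
```

```text
time_s: 9.75
ee_pos: [0.5913, 0.2065, 0.2029]
orientation: [-0.432, 0.902, -0.0, 0.0]
force: [0.3, -0.2, 0.3]
finger_gap: 0.0502
grip_force: 0.0
t 9.75 p [0.5913 0.2065 0.2029] xaxis [-0.6273 -0.7788  0.    ] gap 0.05016040820493972 F [ 0.3277 -0.2043  0.3349] rad 0.07715154935493343 ang 60.26611633685531
rows total xyz units [-0.0728  0.0071  2.9477]
```

```bash
python3 -m pendant '[{"grip":50,"x":-0.07,"y":0,"z":0.8,"roll":0},{"grip":50,"x":0,"y":0,"z":0.8,"roll":0},{"grip":50,"x":0,"y":0,"z":0.8,"roll":0},{"grip":50,"x":0,"y":0,"z":0.54,"roll":0},{"grip":0,"x":0,"y":0,"z":0,"roll":0},{"grip":0,"x":0,"y":0,"z":0,"roll":0},{"grip":0,"x":0,"y":0,"z":0,"roll":0},{"grip":0,"x":0,"y":0,"z":0,"roll":0},{"grip":0,"x":0,"y":0,"z":0,"roll":0},{"grip":0,"x":0,"y":0,"z":0,"roll":0}]' 70; sed -i 's/\[.553,.1395\]/[.5525,.139]/' st.py; python3 st.py
cat > plan2.py <<'E'
# roll with the circle: tool yaw falls by st each row; the row's shift is taken in the tool axes before its turn
from h import *
import sys
from scipy.spatial.transform import Rotation as R
a0,st,n=map(float,sys.argv[1:4]);rad=.0803
M0=R.from_quat(observe()["orientation"]).as_matrix()
a,b=np.radians([a0,a0-st])
d=np.r_[rad*(np.cos(b)-np.cos(a)),rad*(np.sin(b)-np.sin(a)),-.00255*(a-b)]
print((M0.T@d/.03).round(3), "roll",st/8)
E
python3 plan2.py 59.8 8 1
```

```text
time_s: 10.75
ee_pos: [0.5929, 0.2068, 0.115]
orientation: [-0.431, 0.902, -0.0, -0.0]
force: [-1.5, -3.4, -1.9]
finger_gap: 0.0196
grip_force: 68.5
t 10.75 p [0.5929 0.2068 0.115 ] xaxis [-0.6281 -0.7781  0.0004] gap 0.019624172923348913 F [-1.5475 -3.372  -1.939 ] rad 0.07890845170581373 ang 59.17808555090317
[-0.031 -0.372  0.012] roll 1.0
```

```bash
python3 -m pendant '[{"grip":0,"x":-0.04,"y":-0.37,"z":0.012,"roll":1},{"grip":0,"x":-0.04,"y":-0.37,"z":0.012,"roll":1},{"grip":0,"x":-0.03,"y":-0.37,"z":0.012,"roll":1},{"grip":0,"x":-0.03,"y":-0.37,"z":0.012,"roll":1},{"grip":0,"x":0,"y":0,"z":0,"roll":0}]' 70; python3 st.py;python3 plan2.py 27.8 8 1
```

```text
time_s: 11.25
ee_pos: [0.6176, 0.1846, 0.1126]
orientation: [-0.167, 0.986, 0.006, -0.005]
force: [-12.4, 9.3, 4.0]
finger_gap: 0.0196
grip_force: 69.5
t 11.25 p [0.6176 0.1846 0.1126] xaxis [-0.9444 -0.3286  0.0088] gap 0.019598277196530678 F [-12.372    9.2856   3.9933] rad 0.07946664989789914 ang 34.982877205987265
[-0.03  -0.372  0.007] roll 1.0
```

```bash
python3 -m pendant '[{"grip":0,"x":0,"y":0,"z":0,"roll":0},{"grip":0,"x":0,"y":0,"z":0,"roll":0},{"grip":0,"x":0,"y":0,"z":0,"roll":0}]' 70; python3 st.py; python3 -c "
from plant import *;print(observe()['moment'],observe()['joint_velocities'].round(3))"
```

```text
time_s: 11.55
ee_pos: [0.6175, 0.1846, 0.1127]
orientation: [-0.169, 0.986, 0.005, -0.005]
force: [-11.2, 8.1, 3.7]
finger_gap: 0.0196
grip_force: 69.4
t 11.55 p [0.6175 0.1846 0.1127] xaxis [-0.9431 -0.3323  0.0083] gap 0.019619600684109808 F [-11.2355   8.1189   3.6633] rad 0.0793586204749793 ang 35.050933838783926
[1.89541331 2.74411206 0.00485145] [ 0.     0.    -0.    -0.001  0.003  0.001 -0.   ]
```

The crank is stopped at 35° with a steady 14 N purely tangential load. The moment puts the line of action through the tool axis, so the load is on the sleeve rather than on the bridge. That is well above the 6.5 N tightening load, so this is probably the firm stop: nut_run must not have started at 0. I'll ease the load, open, lift clear, and check the sleeve's height and angle before handing in.

```bash
python3 -m pendant '[{"grip":0,"x":0,"y":0.1,"z":0,"roll":0},{"grip":0,"x":0,"y":0.1,"z":0,"roll":0},{"grip":0,"x":0,"y":0,"z":0,"roll":0}]' 70; python3 st.py; python3 -m pendant '[{"grip":45,"x":0,"y":0,"z":0,"roll":0},{"grip":45,"x":0,"y":0,"z":0,"roll":0},{"grip":45,"x":0,"y":0,"z":0,"roll":0},{"grip":45,"x":0,"y":0,"z":-0.7,"roll":0},{"grip":45,"x":0,"y":0,"z":-1,"roll":0},{"grip":45,"x":0,"y":0,"z":-1,"roll":0},{"grip":45,"x":0,"y":0,"z":-0.5,"roll":0},{"grip":45,"x":0,"y":0,"z":0,"roll":0},{"grip":45,"x":0,"y":0,"z":0,"roll":0}]' 70; python3 st.py; python3 - <<'E'
from w import *
import cv2
o=observe();w=read_camera("wrist");cv2.imwrite("pics/w4.png",w[:,:,::-1]);np.savez("w4",p=o["ee_pos"],q=o["orientation"])
# project expected sleeve top for both hypotheses
m=camera_model("wrist");K=m["mtx"];T=m["T_tool_cam"];M=R.from_quat(o["orientation"]).as_matrix()
def proj(P):
    c=T[:3,:3].T@(M.T@(P-o["ee_pos"])-T[:3,3]);th=np.arctan2(np.hypot(c[0],c[1]),c[2]);u=c[:2]/np.hypot(c[0],c[1])*th
    return K[:2,:2]@u+K[:2,2]
C=np.array([.5525,.139])
for a in(35,45,60):
  for z in(.131,.1345): print(a,z,proj(np.r_[C+.08*np.array([np.cos(np.radians(a)),np.sin(np.radians(a))]),z]).round(1))
print("spindle",proj(np.r_[C,.118]))
# bright top of pin ringed by black: circles near the prediction
g=cv2.cvtColor(w,cv2.COLOR_RGB2GRAY)
c=proj(np.r_[C+.08*np.array([np.cos(.61),np.sin(.61)]),.131]).astype(int)
x0,y0=c-40;s=g[y0:y0+80,x0:x0+80]
print(x0,y0);print("\n".join(" ".join(f"{v:3d}" for v in r) for r in cv2.resize(s,(27,27),interpolation=cv2.INTER_AREA)))
E
```

```text
time_s: 11.85
ee_pos: [0.6163, 0.1864, 0.1126]
orientation: [-0.168, 0.986, 0.003, -0.005]
force: [-11.7, 3.1, 3.2]
finger_gap: 0.02
grip_force: 69.3
t 11.85 p [0.6163 0.1864 0.1126] xaxis [-0.9437 -0.3308  0.0088] gap 0.020003991281194296 F [-11.6579   3.0963   3.2495] rad 0.07953138937212337 ang 36.599751111183615
time_s: 12.75
ee_pos: [0.6213, 0.1816, 0.2084]
orientation: [-0.166, 0.986, -0.0, -0.0]
force: [-0.4, 0.6, 0.1]
finger_gap: 0.0454
grip_force: 0.0
t 12.75 p [0.6213 0.1816 0.2084] xaxis [-0.945  -0.3271  0.0008] gap 0.04542699748018008 F [-0.4149  0.5781  0.1152] rad 0.08095880564116291 ang 31.77825571933556
35 0.131 [324.6 260.3]
35 0.1345 [324.7 262.2]
45 0.131 [346.7 252.3]
45 0.1345 [347.2 254.1]
60 0.131 [376.8 233.5]
60 0.1345 [377.8 235. ]
spindle [287.454274  128.6883238]
284 220
189 187 186 186 187 186 185 173 140 103  90 100 103 104 100  94  96 107 105  92 144 184 187 188 186 185 185
188 184 179 180 180 182 177 180 176 154  91  98  91  55  32  20  20  39  73 104 113 174 175 179 188 187 187
188 182 173 172 173 180 175 178 178 158  94  89  41  10   7   9   8  10  
[... 1926 characters left out ...]
 143 146 146 147 147 147 139  60  25  45  45  46  46
189 189 187 172 145 143 144 144 145 144 145 145 144 143 143 143 145 146 147 147 110  27  37  46  46  44  46
189 188 175 147 142 141 142 143 143 144 145 145 145 144 144 144 144 145 146 139  60  29  45  44  45  46  44
189 182 153 142 142 141 143 143 143 143 143 144 143 144 144 143 143 143 143 106  25  39  47  46  44  45  43
184 156 143 143 143 143 142 142 142 143 143 144 143 143 142 143 143 142 132  53  27  46  49  48  47  45  51
164 144 143 143 143 144 143 142 141 142 142 143 143 143 144 143 143 141 102  24  39  47  47  48  47  50  77
146 143 143 143 144 144 144 144 142 142 142 142 142 143 143 143 143 134  56  28  46  47  47  48  47  68 122
```

The sleeve is at about 37–39° by the camera, which agrees with the grip reading to within calibration. There's time to spare, so I'll re-grip at no load, press once more against the stop and see whether it moves.

```bash
python3 st.py .6164 .1871 .1125
```

```text
t 12.8 p [0.6208 0.1816 0.2075] xaxis [-0.9449 -0.3273  0.0025] gap 0.044788655798737816 F [ 0.5517 -0.0683  0.4105] rad 0.08048624208749021 ang 31.959195973391154
rows total xyz units [0.0703 0.2209 3.168 ]
```

```bash
python3 -m pendant '[{"grip":45,"x":0.07,"y":0.22,"z":0.7,"roll":0},{"grip":45,"x":0,"y":0,"z":0.9,"roll":0},{"grip":45,"x":0,"y":0,"z":0.9,"roll":0},{"grip":45,"x":0,"y":0,"z":0.66,"roll":0},{"grip":0,"x":0,"y":0,"z":0,"roll":0},{"grip":0,"x":0,"y":0,"z":0,"roll":0},{"grip":0,"x":0,"y":0,"z":0,"roll":0},{"grip":0,"x":0,"y":0,"z":0,"roll":0},{"grip":0,"x":0,"y":0,"z":0,"roll":0}]' 40; python3 st.py;  python3 -m pendant '[{"grip":0,"x":0,"y":-0.15,"z":0,"roll":0},{"grip":0,"x":0,"y":0,"z":0,"roll":0}]'; python3 st.py;python3 -m pendant '[{"grip":0,"x":0,"y":-0.1,"z":0,"roll":0},{"grip":0,"x":0,"y":0,"z":0,"roll":0},{"grip":0,"x":0,"y":0,"z":0,"roll":0}]'; python3 st.py
```

```text
time_s: 13.7
ee_pos: [0.6149, 0.1882, 0.1132]
orientation: [-0.166, 0.986, 0.001, -0.002]
force: [-4.7, 1.8, -9.2]
finger_gap: 0.021
grip_force: 39.3
t 13.7 p [0.6149 0.1882 0.1132] xaxis [-0.9446 -0.3282  0.0047] gap 0.021004068534771523 F [-4.6998  1.7767 -9.2313] rad 0.07950677942279141 ang 38.24327445262488
time_s: 13.9
ee_pos: [0.6156, 0.1871, 0.1133]
orientation: [-0.167, 0.986, 0.003, -0.003]
force: [-6.1, 6.2, -8.6]
finger_gap: 0.0206
grip_force: 39.7
t 13.9 p [0.6156 0.1871 0.1133] xaxis [-0.9443 -0.3292  0.0044] gap 0.020609182845074514 F [-6.0872  6.1779 -8.6378] rad 0.07934942927681728 ang 37.285702095498536
time_s: 14.2
ee_pos: [0.6161, 0.1863, 0.1133]
orientation: [-0.168, 0.986, 0.004, -0.003]
force: [-6.3, 8.5, -8.2]
finger_gap: 0.0206
grip_force: 39.9
t 14.2 p [0.6161 0.1863 0.1133] xaxis [-0.9437 -0.3307  0.0042] gap 0.020625135660340035 F [-6.3022  8.4796 -8.203 ] rad 0.0792647861229309 ang 36.64335506148795
```

The crank doesn't move at 10 N, well above the tightening load, and shows only elastic give on the same curve as before. It is at the firm stop. Releasing under the forward load and lifting away.

```bash
python3 -m pendant '[{"grip":45,"x":0,"y":0,"z":0,"roll":0},{"grip":45,"x":0,"y":0,"z":0,"roll":0},{"grip":45,"x":0,"y":0,"z":0,"roll":0},{"grip":45,"x":0,"y":0,"z":-0.7,"roll":0},{"grip":45,"x":0,"y":0,"z":-1,"roll":0},{"grip":45,"x":0,"y":0,"z":-1,"roll":0},{"grip":45,"x":0,"y":0,"z":-0.5,"roll":0},{"grip":45,"x":0,"y":0,"z":0,"roll":0},{"grip":45,"x":0,"y":0,"z":0,"roll":0}]'; python3 st.py; python3 - <<'E'
from w import *
import cv2
o=observe();w=read_camera("wrist")
m=camera_model("wrist");K=m["mtx"];T=m["T_tool_cam"];M=R.from_quat(o["orientation"]).as_matrix()
def proj(P):
    c=T[:3,:3].T@(M.T@(P-o["ee_pos"])-T[:3,3]);th=np.arctan2(np.hypot(c[0],c[1]),c[2]);u=c[:2]/np.hypot(c[0],c[1])*th
    return K[:2,:2]@u+K[:2,2]
C=np.array([.5525,.139]);P=lambda a:proj(np.r_[C+.08*np.array([np.cos(np.radians(a)),np.sin(np.radians(a))]),.131])
x0,y0=(P(38)-30).astype(int);g=cv2.GaussianBlur(cv2.cvtColor(w,cv2.COLOR_RGB2GRAY),(3,3),0)[y0:y0+60,x0:x0+60]
n,l,s,c=cv2.connectedComponentsWithStats(((g>85)&(g<125)).astype(np.uint8))
for i in range(1,n):
    if s[i,4]>150: print(s[i,4],c[i]+[x0,y0])
for a in(34,38,42,46): print(a,P(a).round(1))
E
```

```text
time_s: 15.1
ee_pos: [0.6198, 0.1798, 0.2099]
orientation: [-0.166, 0.986, -0.0, -0.0]
force: [-0.1, 0.8, -0.3]
finger_gap: 0.0447
grip_force: 0.0
t 15.1 p [0.6198 0.1798 0.2099] xaxis [-0.9451 -0.3269  0.0003] gap 0.04472303322978156 F [-0.0594  0.7841 -0.3398] rad 0.07872224110791913 ang 31.242117353433137
440 [335.50909091 260.52727273]
34 [324.3 263.3]
38 [333.3 260.7]
42 [342.1 257.5]
46 [350.6 253.7]
```

The sleeve rests at about 38.5°, unchanged after release, and the gripper is clear. Handing in.

```bash
python3 -c "
from plant import *;print(sign_off())"
```

```text
the job is handed in; nothing more can be done
None
```

I ran the upper nut down and tightened it until it went no further (it held at 10–14 N at the sleeve), then let go without backing it off and handed the job in; I got no verdict back, and that the nuts meet and the lower nut stayed put is inferred from the forces, not seen. The sleeve slipped out of the jaws once on the way; I re-gripped it and finished at 15 s.

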